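# Refit the return spring of a card creaser

## Task

Fit the tension spring lying on the wooden offcut to the card creaser: drop its bent leg fully into the hole in the machine's rail and let go of it there; then take the spring again by its eye end, stretch it, drop the eye over the upright post and let go. Press down any end that stands proud, so that leg and eye are both fully home with the end blocks flat on the rail, and leave the other things on the table alone.

Things in the scene. Friction and masses are not known exactly. Their poses are not given: they have to be found in the camera images.
- spring: Steel tension spring about 190 mm long with a black block at each end: 26 mm wide (x), 32 long (y), 30 high; one end has a wire leg bent down, the other a flat eye. Origin: centre of the underside of the leg-end block (grip that block for the hole). z up, y along the spring from leg to eye; its axis is 15 mm above the underside. About 0.2 kg. At the start level on the offcut, leg overhanging.
- spring_end (a joint): How far the spring is stretched: 0 at rest, grows to 0.07 m at most as the eye end is pulled along the spring's y. The pull is 1.8 N to begin with plus 0.12 N per mm. Otherwise the spring is stiff, and does not bend. At rest the coil between the blocks is 60 mm long and 26 mm in diameter.
- leg_tip (a point): Lower tip of the bent leg, 28 mm behind the spring's origin (-y) and 30 mm below the blocks' undersides. The leg is a round wire of 8 mm diameter with a rounded tip. Once the spring is stretched, friction can hold the leg some 10 mm proud of home, with the eye home: pressing on top of the leg-end block (up to about 15 N) sends it down, and it stays.
- eye (a point): Centre of the eye, 15 mm above the blocks' undersides; at rest 138 mm from the spring's origin along +y. The eye is a flat ring 8 mm thick, 20 mm inner and 34 mm outer diameter, hole vertical. The centre of the eye-end block (grip it to stretch the spring) lies 46 mm back from here along the spring's -y. Axes as the spring's.
- anchor_hole (a point): Middle of the mouth of the round hole (18 mm diameter, 45 deep) in the top of the creaser's aluminium rail, 35 mm from its -y end. Rail 50 mm wide (x), 275 long (y), top 67 mm above the table. y runs along the rail to the post, z up. With the leg home, the block's underside rests on the rail and the tip is 30 mm down; let go, the spring stays level on the rail, eye short of the post.
- post_foot (a point): Foot of the upright post: 10 mm diameter, 16 mm tall, tapered top, on a 28 mm round boss 9.5 mm above the rail top, 198 to 212 mm from the hole: the spring must stretch about 30 to 45 mm. Eye home: its centre about 5.5 mm above here, eye block on the rail. To clear the post lift the level spring 15 mm or more; 19 mm leaves 11 mm of leg in the hole. Axes as the rail's.
- creaser: Fixed card creaser: grey base plate 200 x 310 x 12 mm with the rail along its edge nearest to the robot, and behind it (+x) a steel roller between two cheeks 100 mm high, 90 to 160 mm from the rail's centre line. Origin on the table under the middle of the rail; y along the rail.
- offcut: Fixed block of light wood, 60 (x) x 115 (y) x 46 mm high, on which the spring lies at the start. Origin: centre of its underside.
- tape_wide: Bystander: wide roll of red tape, 100 mm across, 48 mm high. Origin: centre of its underside.
- tape_slim: Bystander: slim roll of paper tape, 90 mm across, 25 mm high. Origin: centre of its underside.
- scissors: Bystander: scissors about 170 mm long lying flat. Origin near the middle, on the table.
- old_spring: Bystander: the old spring, about 210 mm long, lying on the table, with an eye at both ends and no bent leg. Origin: centre of its underside.
- glue: Bystander: white glue bottle, 56 mm diameter, 130 mm high. Origin: centre of its underside.
- card_pad: Bystander: pad of card, 100 x 140 x 18 mm. Origin: centre of its underside.
- screwdriver: Bystander: screwdriver 190 mm long. Origin: under its middle.
- pencil: Bystander: flat wooden carpenter's pencil, 150 x 16 x 10 mm, lying on the creaser's base plate between rail and roller. Origin: under its middle.
There are look-alikes about, which are no part of the job. What is shaped like the spring but turquoise is not meant.

How it is judged (in metres and radians):
On the way, in this order (a step that is already met when the one before it is completed fails the run):
1. the leg is home in the hole, and the spring has been let go of (z of leg_tip in the frame of anchor_hole below -0.024 m and horizontal distance between leg_tip and anchor_hole below 0.008 m and contact force between the fingers and spring below 0.1 N and linear speed of spring below 0.03 m/s), for 0.3 s.
2. the stretched spring's eye is over the post, fully home, the leg still in the hole (z of leg_tip in the frame of anchor_hole below -0.024 m and horizontal distance between leg_tip and anchor_hole below 0.008 m and horizontal distance between eye and post_foot below 0.0075 m and z of eye in the frame of post_foot between 0 and 0.009 m), for 0.2 s.
At the end, for the whole second after the job is handed in: The leg is in the hole (tip at least 24 mm below the mouth and within 8 mm of its axis), the eye is round the post and home (eye centre within 7.5 mm of the post's axis and 0 to 9 mm above its foot), and the spring is released and at rest (all of step 2 and contact force between the fingers and spring below 0.1 N and linear speed of spring below 0.02 m/s); the robot touches nothing.
It fails at once if a bystander is pushed more than 30 mm from its place (distance of any of tape_wide, tape_slim, scissors, old_spring, glue, card_pad, screwdriver, pencil from where it was at the start of the episode above 0.03 m).
It also fails if it takes over 61 s, if anything falls off the work surface, if the arm or the gripper's body presses on something with over 40 N, if the wrist force passes 120 N, or if a joint passes its speed limit or range.

## Robot

A 6-joint arm with a two-finger parallel gripper is mounted at the origin on the work surface. World frame = base frame: x ahead of the robot, y to its left, z up, the work surface at z = 0. Lengths are in m, angles in degrees, forces in N, time in s.
With the tool pointing down it reaches from about 0.4 to 0.825 m from the base axis. Payload 7 kg.
Tool frame: the origin (TCP) lies on the mounting face of the last link; the fingertips stand 178 mm ahead of it and the grasp point (between the pads) lies 159 mm ahead of it; z points along the fingers, y is the direction in which the jaws open and shut (so a half turn about z gives the same grasp; the last joint's range is limited). The gripper opens to 88 mm and grips with 3 to 60 N. Pads are 19 mm wide; open, the fingers measure 130 mm over their backs; the gripper's body (78 mm by 193 mm) begins 47 mm behind the grasp point.
Start: joints at [79.761, 20.546, 0.682, 0, -70.136, -16.507], TCP at [0.304, 0.603, 0.405] pointing down, gripper open.
Joint ranges: [-176.03, 176.03], [-82.01, 121.73], [-58.28, 71.71], [-173.87, 95.51], [-174.79, -0.11], [-173.66, 173.66]. Speed limits (degrees/s): [136.94, 136.94, 172.46, 180, 180, 180].

## Interface

Orientations are given as [roll, pitch, yaw] about the fixed x, y, z axes, in that order (R = Rz(yaw) Ry(pitch) Rx(roll)).
In Python, from plant import r gives the robot as it stands. The module is installed in compiled form; this text tells all that it offers.
- The arm moves only by the tool carry_out, never from a script. Its argument "plan" is a list of rows, each a list of 3 entries, a list of its own where there are three numbers: the shift along the tool's x, y, z in m, then the turn, a rotation vector about the tool's x, y, z in degrees, then the closure in counts, from 0 (fully open) to 255 (shut). In form: [[[x, y, z], [ax, ay, az], hand], ...]. A call has 1 to 12 rows; each row shifts and turns the commanded pose from where the row before left it, along the tool's axes as they then stand; what a row does not reach is not made up. A row lasts 1/12 s, in which the tool goes at most 41.7 mm and 7.16 degrees, less where a joint would pass 70% of its speed; a pose out of reach is approached as far as the arm can. A call is refused whole if a number of a shift passes 0.0417 or a number of a turn 7.16, either way. A call with a gripper value outside its range is refused whole. The fingers move at their own pace and stop on an object; "grip_force" is the grip in N (left out, the last holds). Time passes only in rows, so rows that do not move let the fingers close. It gives the time, the measured TCP pose, the force and the opening at its end, in the units of the state.
- r.get_state(): the state, without advancing time (a new reading comes with each control period).
- r.capture(name): name is "scene" or "top"; returns the picture (400x640x3 uint8, red, green, blue); there is no depth.
- r.get_calibration(name): a dict with "K" (3x3 intrinsics, pixels), "rvec" (rotation vector, rad) and "tvec" (3), from world to camera coordinates, as OpenCV has them. Camera axes: x right, y down, z forward; pixel columns grow to the right and rows downward; lengths in m; the calibration is good to about 2 mm. A picture is of the moment at which its call begins. get_calibration takes no time and is no camera call.
- r.close_job(): hands the job in, once; it reports no verdict.
The state is a dict: "time_s": time; "joints": joint angles; "qd": joint speeds; "joint_torque": joint torques, N m; "tcp_pos": TCP position; "eef_rot": TCP orientation; "contact_force": force on the tool from outside, world axes, zero at the start; "moment": the same for the moment, N m; "gripper_width": finger opening in m.
Only numpy, scipy, OpenCV 4.12 (cv2) and the standard library are available. Lean on these libraries where they do the work, as an engineer would, in place of code of your own. Each camera call takes 0.05 s, during which the arm holds its last target. There are 200 camera calls.

## Working session

There is one attempt and no reset: what is moved stays moved. The work goes in short steps, Python scripts to look and compute and a tool call to move; the robot and the scene stay as the last step left them, time stands still between calls to the robot, and variables do not carry over. Pictures are saved under pics/ and viewed, about 8 in all and at most 12, crops included, and the job is handed in when it is done.

Besides the shell and the picture viewer there is one more tool, called after ">>>" by a JSON object that holds its "fn" and its "kwargs". carry_out: Moves the arm, as the interface text tells. Its arguments: {"type":"object","properties":{"plan":{"type":"array","items":{"type":"array"}},"grip_force":{"type":"number"}},"required":["plan"]}

```bash
mkdir -p pics; python3 - <<'E'
from plant import r
import cv2,numpy as np
s=r.get_state()
print({k:np.round(v,3).tolist() for k,v in s.items()})
for n in("scene","top"):
    im=r.capture(n); cv2.imwrite(f"pics/{n}0.png",im[:,:,::-1]); c=r.get_calibration(n)
    R=cv2.Rodrigues(np.array(c["rvec"],float))[0]; print(n,np.round(c["K"],1).tolist(),np.round(R,3).tolist(),"pos",np.round(-R.T@np.array(c["tvec"]).ravel(),3))
E
```

```text
{'time_s': 0.0, 'joints': [79.762, 20.593, 0.633, -0.019, -70.135, -16.507], 'qd': [0.052, 0.029, -0.026, 0.044, 0.005, -0.026], 'joint_torque': [-0.002, -58.272, 29.307, 6.997, 0.007, -0.0], 'tcp_pos': [0.304, 0.603, 0.404], 'eef_rot': [179.904, -0.01, -26.751], 'contact_force': [-0.092, 0.207, -0.287], 'moment': [-0.04, 0.003, 0.015], 'gripper_width': 0.088}
scene [[467.1, 0.0, 311.5], [0.0, 467.1, 201.0], [0.0, 0.0, 1.0]] [[0.838, 0.545, -0.005], [0.392, -0.608, -0.69], [-0.379, 0.576, -0.724]] pos [ 1.003 -0.647  0.974]
top [[395.7, 0.0, 318.4], [0.0, 395.7, 191.1], [0.0, 0.0, 1.0]] [[0.026, -1.0, 0.012], [-0.991, -0.027, -0.134], [0.134, -0.008, -0.991]] pos [0.355 0.061 1.251]
```

View pics/top0.png

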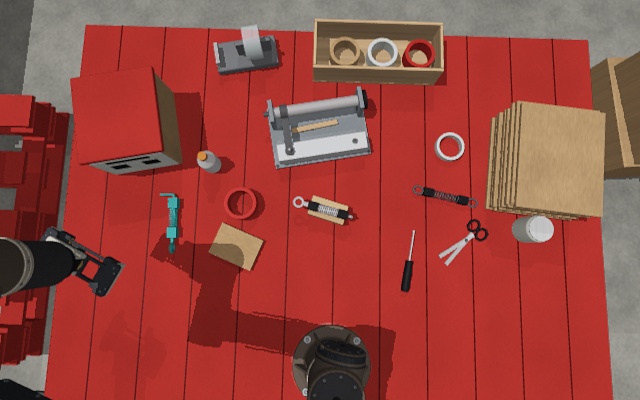

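View pics/scene0.png

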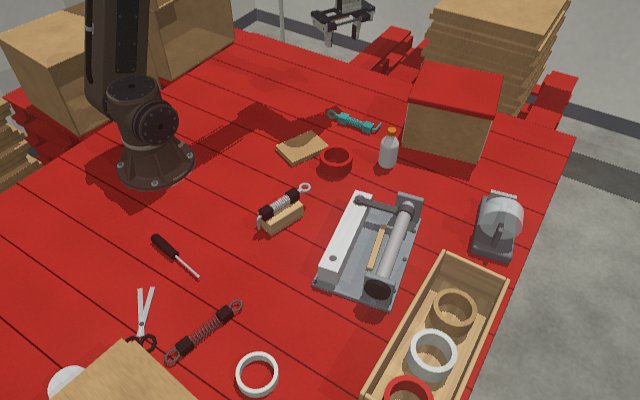

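The top view shows the spring on the offcut with its eye at about (299,202) and its leg at about (350,217). The rail hole is near (355,140) and the post near (290,150). Next I'll enlarge these areas.

```bash
python3 - <<'E'
import cv2,numpy as np
t=cv2.imread("pics/top0.png"); s=cv2.imread("pics/scene0.png")
a=cv2.resize(t[85:235,260:385],(500,600),interpolation=cv2.INTER_CUBIC)  # 4x
b=cv2.resize(s[175:275,250:350],(300,300),interpolation=cv2.INTER_CUBIC) #3x
c=cv2.resize(s[185:285,310:410],(300,300),interpolation=cv2.INTER_CUBIC)
cv2.imwrite("pics/crop0.png",np.hstack([a,np.vstack([b,c])]))
E
```

```text
(no output)
```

View pics/crop0.png

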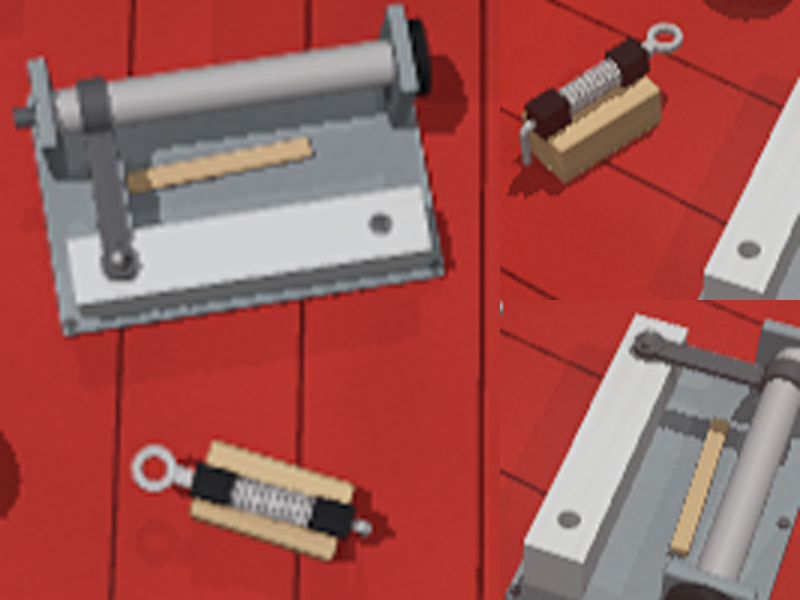

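```bash
cat > h.py <<'E'
import cv2,numpy as np
from plant import r
def cam(n):
    c=r.get_calibration(n); return np.array(c["K"],float),np.array(c["rvec"],float).ravel(),np.array(c["tvec"],float).ravel()
def ray(n,p):
    K,rv,t=cam(n); R=cv2.Rodrigues(rv)[0]; d=R.T@np.linalg.inv(K)@np.array([p[0],p[1],1.]); return -R.T@t,d
def onz(n,p,z):
    o,d=ray(n,p); return o+d*(z-o[2])/d[2]
def tri(pt,ps):
    P=[]
    for n in("top","scene"):
        K,rv,t=cam(n); P.append(K@np.hstack([cv2.Rodrigues(rv)[0],t[:,None]]))
    X=cv2.triangulatePoints(P[0],P[1],np.array(pt,float).reshape(2,1),np.array(ps,float).reshape(2,1)).ravel(); return X[:3]/X[3]
def proj(n,X):
    K,rv,t=cam(n); return cv2.projectPoints(np.array(X,float).reshape(-1,1,3),rv,t,K,None)[0].reshape(-1,2)
def blobs(mask,x0,y0,x1,y1,amin=4):
    k,_,st,ce=cv2.connectedComponentsWithStats(mask[y0:y1,x0:x1].astype(np.uint8),connectivity=4)
    return [(np.round(ce[i]+[x0,y0],2).tolist(),st[i].tolist()) for i in range(1,k) if st[i][4]>=amin]
E
python3 - <<'E'
from h import *
W={"top":dict(spring=(288,185,362,232),rail=(270,125,372,170)),"scene":dict(spring=(250,175,318,235),rail=(310,180,385,292))}
for n in W:
    im=cv2.imread(f"pics/{n}0.png").astype(int); mx=im.max(2);mn=im.min(2);sat=mx-mn
    br=(sat<35)&(mx>110); dk=mx<75; wh=(sat<30)&(mn>165); red=sat>90
    w=W[n]
    print(n,"bright",blobs(br,*w["spring"])); print(" dark",blobs(dk,*w["spring"],8))
    print(" red",[b for b in blobs(red,*w["spring"],3) if b[1][4]<60])
    print(" dark rail",[b for b in blobs(mx<140,*w["rail"],6)])
    m=wh.astype(np.uint8); m0=np.zeros_like(m);x0,y0,x1,y1=w["rail"];m0[y0:y1,x0:x1]=m[y0:y1,x0:x1]
    c=max(cv2.findContours(m0,cv2.RETR_EXTERNAL,cv2.CHAIN_APPROX_NONE)[0],key=cv2.contourArea)
    q=cv2.approxPolyDP(cv2.convexHull(c),4,True)[:,0]
    print(" rail",q.tolist(),[np.round(onz(n,p,.067),4).tolist() for p in q])
E
```

```text
top bright [([300.16, 202.38], [5, 12, 16, 11, 82]), ([327.67, 210.0], [30, 19, 21, 13, 161]), ([350.17, 216.08], [60, 30, 5, 3, 12])]
 dark [([312.86, 205.63], [19, 16, 13, 10, 87]), ([342.62, 214.07], [49, 24, 12, 11, 90])]
 red [([288.0, 194.0], [0, 0, 1, 19, 19]), ([298.0, 201.71], [8, 14, 5, 6, 24]), ([350.43, 212.86], [61, 26, 4, 4, 7]), ([353.0, 217.29], [64, 30, 3, 5, 7])]
 dark rail [([291.11, 135.11], [1, 0, 65, 30, 475]), ([366.56, 128.44], [96, 0, 2, 8, 9]), ([327.44, 156.67], [5, 9, 97, 36, 716]), ([354.78, 140.5], [83, 14, 5, 4, 18])]
 rail [[365, 132], [365, 147], [278, 157], [279, 144]] [[0.7033, -0.088, 0.067], [0.6559, -0.0885, 0.067], [0.6169, 0.1769, 0.067], [0.6576, 0.1754, 0.067]]
scene bright [([303.67, 187.4], [47, 8, 14, 10, 73]), ([280.13, 202.63], [20, 20, 20, 17, 166]), ([258.61, 217.06], [7, 40, 5, 6, 18])]
 dark [([292.93, 195.12], [35, 13, 15, 16, 138]), ([266.0, 212.52], [9, 30, 15, 17, 165])]
 red [([304.5, 187.29], [52, 11, 6, 3, 14])]
 dark rail [([332.38, 180.12], [16, 0, 14, 2, 16]), ([347.6, 247.37], [1, 15, 74, 97, 1257]), ([324.0, 201.5], [12, 21, 5, 2, 6]), ([336.0, 207.0], [21, 25, 11, 5, 15]), ([382.0, 255.5], [71, 72, 3, 8, 10]), ([332.48, 257.85], [20, 76, 7, 5, 27]), ([378.06, 266.06], [66, 80, 5, 13, 17]), ([369.36, 268.67], [55, 84, 10, 8, 33]), ([372.61, 284.5], [52, 92, 23, 20, 304])]
 rail [[371, 194], [337, 272], [319, 266], [355, 190]] [[0.6496, 0.1847, 0.067], [0.7034, -0.0851, 0.067], [0.6588, -0.0935, 0.067], [0.6055, 0.1745, 0.067]]
```

```bash
python3 - <<'E'
from h import *
np.set_printoptions(precision=4,suppress=True)
H=tri((354.78,140.5),(332.48,257.85)); print("hole",H,onz("top",(354.78,140.5),.067),onz("scene",(332.48,257.85),.067))
ey=onz("top",(298,201.71),.061); es=onz("scene",(304.4,187.2),.061); print("eye",tri((298,201.71),(304.4,187.2)),ey,es)
for p,q in [((312.86,205.63),(292.93,195.12)),((342.62,214.07),(266,212.52)),((327.67,210),(280.13,202.63))]:
    print("blk",onz("top",p,.07),onz("scene",q,.066),tri(p,q))
l=onz("top",(350.5,216.3),.061);print("leg bend",l)
print("yaw of spring +y dir",np.degrees(np.arctan2(*(ey-l)[[1,0]]))-90)
# rail axis direction from long edges
for n,A in dict(top=[(365,132),(365,147),(278,157),(279,144)],scene=[(337,272),(319,266),(355,190),(371,194)]).items():
    P=[onz(n,p,.067) for p in A]
    print(n,[np.degrees(np.arctan2(*(b-a)[[1,0]]))-90 for a,b in((P[0],P[3]),(P[1],P[2]))],"mid",np.mean(P,axis=0))
for n,p in(("top",(290,150)),("scene",(359.3,200))): print("post",n,onz(n,p,.0765),onz(n,p,.0925))
E
python3 - <<'E'
import cv2,numpy as np
t=cv2.imread("pics/top0.png"); s=cv2.imread("pics/scene0.png")
f=lambda a:cv2.resize(a,None,fx=10,fy=10,interpolation=cv2.INTER_NEAREST)
cv2.imwrite("pics/post0.png",np.hstack([f(t[130:165,272:312]),f(s[183:218,340:380])]))
E
```

```text
hole [ 0.6744 -0.057   0.0693] [ 0.6755 -0.0568  0.067 ] [ 0.6732 -0.0558  0.067 ]
eye [0.4814 0.1112 0.0641] [0.4821 0.1117 0.061 ] [0.4794 0.1135 0.061 ]
blk [0.4706 0.0664 0.07  ] [0.473 0.067 0.066] [0.4719 0.0671 0.0651]
blk [ 0.4477 -0.0232  0.07  ] [ 0.4499 -0.0239  0.066 ] [ 0.4486 -0.0232  0.0645]
blk [0.4587 0.0218 0.07  ] [0.4602 0.0253 0.066 ] [0.4603 0.0229 0.0679]
leg bend [ 0.4423 -0.0477  0.061 ]
yaw of spring +y dir -14.029916612560186
top [np.float64(9.836058072550102), np.float64(8.356768362369337)] mid [0.6584 0.044  0.067 ]
scene [np.float64(11.288688600754355), np.float64(11.257179090093558)] mid [0.6543 0.0452 0.067 ]
post top [0.6375 0.1405 0.0765] [0.6337 0.1394 0.0925]
post scene [0.6377 0.1394 0.0765] [0.6442 0.1253 0.0925]
```

View pics/post0.png

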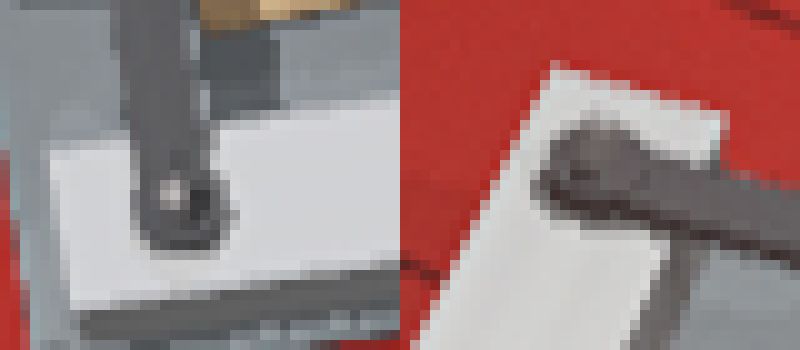

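Top view: boss centre at about (289.7,150.7). In the scene view the post foot is at about (359.7,200). That puts the post 200 mm from the hole along a yaw of 10.6°, which agrees with the rail edges. I'll turn the tool first.

>>> {"fn": "carry_out", "kwargs": {"plan": [[[0,0,0],[0,0,7.02],0],[[0,0,0],[0,0,7.02],0],[[0,0,0],[0,0,7.02],0],[[0,0,0],[0,0,7.02],0],[[0,0,0],[0,0,7.02],0],[[0,0,0],[0,0,7.02],0],[[0,0,0],[0,0,7.02],0],[[0,0,0],[0,0,7.02],0],[[0,0,0],[0,0,7.02],0],[[0,0,0],[0,0,7.02],0],[[0,0,0],[0,0,7.02],0]], "grip_force": 50}}

```text
time_s: 1.02
tcp_pos: [0.3037, 0.6027, 0.4041]
eef_rot: [180.0, -0.1, -104.3]
contact_force: [0.5, -0.9, 0.1]
gripper_width: 0.0877
```

>>> {"fn": "carry_out", "kwargs": {"plan": [[[0.0318,-0.0162,0],[0,0,0],0],[[0.0318,-0.0162,0],[0,0,0],0],[[0.0318,-0.0162,0],[0,0,0],0],[[0.0318,-0.0162,0],[0,0,0],0],[[0.0318,-0.0162,0],[0,0,0],0],[[0.0318,-0.0162,0],[0,0,0],0],[[0.0318,-0.0162,0],[0,0,0],0],[[0.0318,-0.0162,0],[0,0,0],0],[[0.0318,-0.0162,0],[0,0,0],0]]}}

```text
time_s: 1.77
tcp_pos: [0.3761, 0.2879, 0.4045]
eef_rot: [180.0, -0.0, -104.0]
contact_force: [-0.1, -0.5, 2.1]
gripper_width: 0.0875
```

>>> {"fn": "carry_out", "kwargs": {"plan": [[[0.0318,-0.0162,0],[0,0,0],0],[[0.0318,-0.0162,0],[0,0,0],0],[[0.0318,-0.0162,0],[0,0,0],0],[[0.0318,-0.0162,0],[0,0,0],0],[[0.0318,-0.0162,0],[0,0,0],0],[[0.0318,-0.0162,0],[0,0,0],0],[[0.0318,-0.0162,0],[0,0,0],0],[[0.0318,-0.0162,0],[0,0,0],0],[[0.0318,-0.0162,0],[0,0,0],0],[[0,0,0],[0,0,0],0],[[0,0,0],[0,0,0],0]]}}

```text
time_s: 2.68
tcp_pos: [0.4485, -0.0249, 0.4043]
eef_rot: [180.0, -0.0, -104.2]
contact_force: [0.6, 0.5, -0.5]
gripper_width: 0.0876
```

```bash
cat >> h.py <<'E'
from scipy.spatial.transform import Rotation as Ro
def to(target,yaw):
    s=r.get_state(); R=Ro.from_euler("xyz",s["eef_rot"],degrees=True); T=Ro.from_euler("xyz",[180,0,yaw],degrees=True)
    print("t",round(s["time_s"],2),"tcp",np.round(s["tcp_pos"],4),"rot",np.round(s["eef_rot"],2),"F",np.round(s["contact_force"],1),"w",round(s["gripper_width"],4),"j6",round(s["joints"][5],1))
    print("shift in tool",np.round(R.inv().apply(np.array(target)-s["tcp_pos"]),4),"turn",np.round((R.inv()*T).as_rotvec(degrees=True),2))
E
python3 -c "
from h import *
to([.448,-.0228,.227],-104)"
```

```text
t 2.68 tcp [ 0.4485 -0.0249  0.4043] rot [ 1.7995e+02 -2.0000e-02 -1.0422e+02] F [ 0.6  0.5 -0.5] w 0.0876 j6 -36.3
shift in tool [-0.002   0.0009  0.1773] turn [ 0.05 -0.02 -0.22]
```

>>> {"fn": "carry_out", "kwargs": {"plan": [[[-0.002,0.001,0.03],[0,0,0],0],[[0,0,0.03],[0,0,0],0],[[0,0,0.03],[0,0,0],0],[[0,0,0.03],[0,0,0],0],[[0,0,0.025],[0,0,0],0],[[0,0,0.015],[0,0,0],0],[[0,0,0.01],[0,0,0],0],[[0,0,0.007],[0,0,0],0],[[0,0,0],[0,0,0],0],[[0,0,0],[0,0,0],0]]}}

```text
time_s: 3.52
tcp_pos: [0.4482, -0.0202, 0.2278]
eef_rot: [180.0, -0.0, -103.9]
contact_force: [0.1, -0.3, 0.5]
gripper_width: 0.0875
```

>>> {"fn": "carry_out", "kwargs": {"plan": [[[0,0,0],[0,0,0],100],[[0,0,0],[0,0,0],150],[[0,0,0],[0,0,0],255],[[0,0,0],[0,0,0],255],[[0,0,0],[0,0,0],255],[[0,0,0],[0,0,0],255],[[0,0,0],[0,0,0],255],[[0,0,0],[0,0,0],255],[[0,0,0],[0,0,0],255]]}}

```text
time_s: 4.27
tcp_pos: [0.4481, -0.021, 0.2276]
eef_rot: [180.0, -0.0, -104.0]
contact_force: [-1.0, 0.1, 0.4]
gripper_width: 0.0331
```

>>> {"fn": "carry_out", "kwargs": {"plan": [[[0,0,-0.01],[0,0,0],255],[[0,0,-0.02],[0,0,0],255],[[0,0,-0.025],[0,0,0],255],[[0,0,-0.025],[0,0,0],255],[[0,0,-0.025],[0,0,0],255],[[0,0,-0.015],[0,0,0],255],[[0,0,0],[0,0,0],255],[[0,0,0],[0,0,0],255]]}}

```text
time_s: 4.93
tcp_pos: [0.4479, -0.0209, 0.3479]
eef_rot: [-179.9, 0.1, -104.0]
contact_force: [-0.1, 0.2, -3.0]
gripper_width: 0.0257
```

```bash
python3 -c "
from h import *
to([.448,-.0228,.36],-104)
a=r.capture('scene');b=r.capture('top')
cv2.imwrite('pics/scene1.png',a[:,:,::-1]);cv2.imwrite('pics/top1.png',b[:,:,::-1])
f=lambda x:cv2.resize(x[:,:,::-1],(400,400),interpolation=cv2.INTER_CUBIC)
cv2.imwrite('pics/grasp1.png',np.hstack([f(a[120:240,220:340]),f(b[140:260,270:390])]))"
```

```text
t 4.93 tcp [ 0.4479 -0.0209  0.3479] rot [-1.7995e+02  6.0000e-02 -1.0398e+02] F [-0.1  0.2 -3. ] w 0.0257 j6 -36.6
shift in tool [ 0.0018 -0.0005 -0.0121] turn [-0.05  0.06  0.02]
```

View pics/grasp1.png

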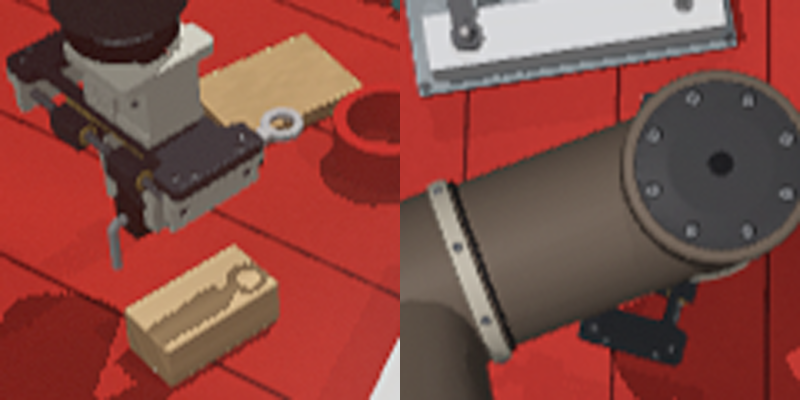

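The scene view shows the spring held by its leg block, with the leg hanging at about (255,199) and the eye at about (304,157). The fingers were still closing when the lift began, so I'll measure how it sits in the grip.

```bash
python3 - <<'E'
from h import *
a=cv2.imread("pics/scene1.png").astype(int); mx=a.max(2);sat=mx-a.min(2)
print(blobs((sat<40)&(mx>105),295,148,318,168)); print("leg",blobs((sat<45)&(mx>95),248,180,262,204)); print("red/hole",blobs(sat>60,299,152,311,164,3))
g=np.array([.448,-.021,.3479-.159]); d=np.array([np.sin(np.radians(14)),np.cos(np.radians(14)),0]); n=np.cross(d,[0,0,1])
for nm,p in(("eye",(304.4,157.3)),("legtip",(255.2,199.5)),("legbend",(257,186))):
    o,v=ray("scene",p); X=o+v*(n@(g-o))/(n@v); print(nm,X,"along,z rel grasp",(X-g)@d,X[2]-g[2])
print("expect eye, tip(z under-30=-52 if und=-22), at und -22:",proj("scene",[g+d*.138+[0,0,-.007],g-d*.028+[0,0,-.052],g-d*.028+[0,0,-.007]]))
E
```

```text
[([303.44, 156.86], [1, 4, 15, 11, 94])]
leg [([254.18, 190.45], [4, 4, 6, 17, 33])]
red/hole [([309.25, 152.25], [9, 0, 3, 2, 4]), ([302.71, 156.57], [2, 4, 4, 2, 7]), ([306.18, 162.32], [1, 8, 11, 4, 22])]
eye [0.48150661 0.11338766 0.17171233] along,z rel grasp 0.13850175865270353 -0.017187666860642242
legtip [ 0.44107881 -0.04875939  0.1322188 ] along,z rel grasp -0.028609208325026173 -0.05668120130372281
legbend [ 0.44356706 -0.03877956  0.17258207] along,z rel grasp -0.01832386136944469 -0.016317933540420687
expect eye, tip(z under-30=-52 if und=-22), at und -22: [[304.19533805 154.40537881]
 [255.22024159 198.07871353]
 [253.51444764 185.17635548]]
```

>>> {"fn": "carry_out", "kwargs": {"plan": [[[0,0,0],[0,0,-6.15],255],[[0,0,0],[0,0,-6.15],255],[[0,0,0],[0,0,-6.15],255],[[0,0,0],[0,0,-6.15],255],[[0.003,-0.0137,0],[0,0,0],255],[[0.006,-0.027,0],[0,0,0],255],[[0.006,-0.027,0],[0,0,0],255],[[0.006,-0.027,0],[0,0,0],255],[[0.006,-0.027,0],[0,0,0],255],[[0.006,-0.027,0],[0,0,0],255],[[0.006,-0.027,0],[0,0,0],255],[[0.006,-0.027,0],[0,0,0],255]]}}

```text
time_s: 6.03
tcp_pos: [0.6567, -0.0279, 0.3451]
eef_rot: [179.8, 0.0, -79.4]
contact_force: [0.4, -0.4, -1.5]
gripper_width: 0.0257
```

>>> {"fn": "carry_out", "kwargs": {"plan": [[[0.0035,-0.013,0],[0,0,0],255],[[0,0,0.01],[0,0,0],255],[[0,0,0.015],[0,0,0],255],[[0,0,0],[0,0,0],255],[[0,0,0],[0,0,0],255],[[0,0,0],[0,0,0],255]]}}

```text
time_s: 6.53
tcp_pos: [0.6688, -0.0288, 0.3224]
eef_rot: [179.9, -0.0, -79.4]
contact_force: [0.3, -0.6, -1.5]
gripper_width: 0.0253
```

```bash
python3 - <<'E'
from h import *
to([.6693,-.0292,.3229],-79.4)
a=r.capture('scene');b=r.capture('top')
cv2.imwrite('pics/scene2.png',a[:,:,::-1]);cv2.imwrite('pics/top2.png',b[:,:,::-1])
f=lambda x:cv2.resize(x[:,:,::-1],(400,400),interpolation=cv2.INTER_CUBIC)
cv2.imwrite('pics/hole2.png',np.hstack([f(a[175:275,290:390]),f(b[85:185,260:360])]))
s=r.get_state();g=s["tcp_pos"]-np.array([0,0,.159]);d=np.array([-.184,.983,0])
print(proj("scene",[g+d*.138+[0,0,-.007],g-d*.028+[0,0,-.052],g-d*.028+[0,0,-.007]]),proj("top",[g+d*.138+[0,0,-.007],g-d*.028+[0,0,-.052]]))
E
```

```text
t 6.53 tcp [ 0.6688 -0.0288  0.3224] rot [ 1.7994e+02 -2.0000e-02 -7.9350e+01] F [ 0.3 -0.6 -1.5] w 0.0253 j6 -3.5
shift in tool [ 0.0005 -0.0004 -0.0005] turn [ 0.06 -0.02  0.05]
[[357.32805461 186.35979406]
 [333.28113891 246.44966093]
 [333.86187383 234.12020656]] [[300.21965045 141.45130142]
 [356.16225793 136.90457109]]
```

View pics/hole2.png

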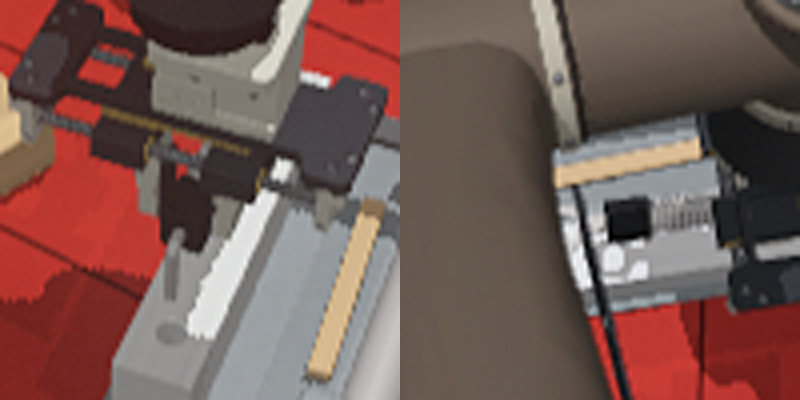

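```bash
python3 - <<'E'
from h import *
o=np.array([.448,-.022,.046]); d=np.array([.242,.970,0])
print("pred0 tip,bend",proj("scene",[o-d*.028+[0,0,-.030],o-d*.028+[0,0,.015]]))
for f,(x0,y0,x1,y1) in(("scene0",(252,212,266,234)),("scene2",(326,230,340,254))):
    a=cv2.imread(f"pics/{f}.png").astype(int); mx=a.max(2);sat=mx-a.min(2)
    print(f); print("\n".join(" ".join(f"{mx[y,x]:3d}{'*' if sat[y,x]<40 else ' '}" for x in range(x0,x1)) for y in range(y0,y1)))
# eye block in top2 : dark blob
b=cv2.imread("pics/top2.png").astype(int); print("blk top2",blobs(b.max(2)<60,308,130,326,152,20),blobs(b.max(2)<60,248,130,326,152,20)[:2])
s=np.array([.6688,-.0288,.1634]);e=np.array([-.184,.983,0])
for und in(-.022,-.027,-.032): print("pred eye blk top",proj("top",[s+e*.092+[0,0,und+.03]]))
E
```

```text
pred0 tip,bend [[259.13677964 229.65416877]
 [257.65747315 218.51710877]]
scene0
119  147  165  188  183  180  122   52*  57*  58*  61*  61*  62*  60*
163  136  119  146  157  162  123   52*  52*  54*  59*  61*  62*  59*
183  173  155  129  115  120  105   46*  65*  60*  54*  59*  58*  58*
177  177  179  170  154  122  118* 163* 112*  96*  56*  54*  55*  57*
175  174  176  177  180  140  170* 197* 155* 117*  57*  54*  56*  55*
173  173  174  175  178  150* 172* 172* 144*  93*  56*  55*  56*  55*
174  173  175  176  167  162* 147* 129* 115*  61*  51*  54*  55*  56*
173  173  174  176  151  152* 129* 105* 122  102   71*  55*  55*  52*
173  173  173  177  142  122* 109* 101* 121  122  108   68*  52*  50*
172  172  173  177  137  105*  99* 102* 115  120  121  106   83   65*
171  171  172  176  146  106* 102* 101* 111  119  119  119  111  102 
172  171  172  173  168  107* 104* 101* 112  116  120  118  120  118 
172  171  171  173  177  107* 104* 102* 108  111  119  118  118  117 
171  171  171  173  178  107* 107* 102* 107  112  117  119  118  118 
177  171  172  181  147  107* 107* 101*
[... 1779 characters left out ...]
49* 144*
137* 154* 151* 151* 153* 116* 113* 104* 139* 153* 151* 150* 148* 142*
150* 152* 151* 150* 151* 120* 120* 104* 148* 153* 150* 149* 145* 202*
154* 152* 150* 149* 151* 140* 143* 135* 153* 152* 150* 149* 144* 230*
152* 151* 149* 150* 151* 153* 153* 153* 151* 151* 149* 146* 140* 228*
151* 150* 150* 151* 151* 152* 151* 152* 150* 150* 148* 143* 202* 227*
149* 149* 149* 151* 152* 152* 151* 151* 149* 149* 146* 203* 228* 226*
blk top2 [([316.47, 139.58], [3, 5, 12, 11, 104])] [([297.35, 136.0], [47, 0, 5, 16, 34]), ([305.88, 143.04], [56, 3, 5, 19, 26])]
pred eye blk top [[316.30801812 137.7693998 ]]
pred eye blk top [[316.29576715 138.24467118]]
pred eye blk top [[316.28362462 138.71573523]]
```

Leg tip at about (332.3,249.7) in the scene view, over the hole but 5–10 mm lower in the grip than planned. The position still fits, so I'll descend with force checks.

>>> {"fn": "carry_out", "kwargs": {"plan": [[[-0.001,-0.0005,0.006],[0,0,0],255],[[0,0,0.006],[0,0,0],255],[[0,0,0.006],[0,0,0],255],[[0,0,0.006],[0,0,0],255],[[0,0,0.006],[0,0,0],255],[[0,0,0.005],[0,0,0],255],[[0,0,0.004],[0,0,0],255],[[0,0,0.003],[0,0,0],255],[[0,0,0],[0,0,0],255]]}}

```text
time_s: 7.38
tcp_pos: [0.6692, -0.0277, 0.2797]
eef_rot: [179.9, 0.0, -79.4]
contact_force: [-1.1, -0.3, -1.1]
gripper_width: 0.0257
```

```bash
python3 - <<'E'
from h import *
to([.6693,-.0292,.256],-79.4)
a=r.capture('scene'); cv2.imwrite('pics/scene3.png',a[:,:,::-1])
cv2.imwrite('pics/in3.png',cv2.resize(a[185:275,310:390,::-1],(480,540),interpolation=cv2.INTER_CUBIC))
E
```

```text
t 7.38 tcp [ 0.6692 -0.0277  0.2797] rot [179.93   0.   -79.37] F [-1.1 -0.3 -1.1] w 0.0257 j6 -3.6
shift in tool [0.0015 0.0001 0.0237] turn [0.07 0.   0.03]
```

View pics/in3.png

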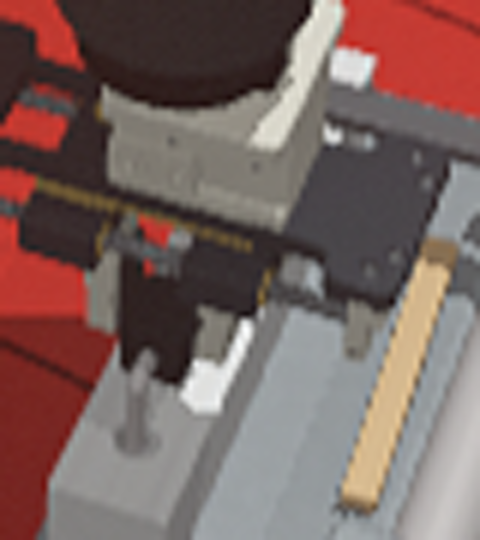

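The leg tip is at the hole mouth, at about (333,258), with no contact force. Continuing down.

>>> {"fn": "carry_out", "kwargs": {"plan": [[[0,0,0.004],[0,0,0],255],[[0,0,0.004],[0,0,0],255],[[0,0,0.003],[0,0,0],255],[[0,0,0.003],[0,0,0],255],[[0,0,0],[0,0,0],255]]}}

```text
time_s: 7.85
tcp_pos: [0.6691, -0.0277, 0.2658]
eef_rot: [179.9, 0.0, -79.4]
contact_force: [-0.2, 0.6, -1.8]
gripper_width: 0.0255
```

>>> {"fn": "carry_out", "kwargs": {"plan": [[[0,0,0.003],[0,0,0],255],[[0,0,0.003],[0,0,0],255],[[0,0,0],[0,0,0],255]]}}

```text
time_s: 8.1
tcp_pos: [0.6692, -0.0277, 0.26]
eef_rot: [180.0, 0.0, -79.4]
contact_force: [-0.1, -0.1, -1.6]
gripper_width: 0.0253
```

>>> {"fn": "carry_out", "kwargs": {"plan": [[[0,0,0.003],[0,0,0],255],[[0,0,0.002],[0,0,0],255],[[0,0,0],[0,0,0],255]]}}

```text
time_s: 8.35
tcp_pos: [0.6695, -0.0276, 0.258]
eef_rot: [-179.9, -0.0, -79.3]
contact_force: [-5.6, 1.5, 13.2]
gripper_width: 0.0254
```

>>> {"fn": "carry_out", "kwargs": {"plan": [[[0,0,0.003],[0,0,0],255],[[0,0,0.002],[0,0,0],255],[[0,0,0],[0,0,0],255]]}}

```text
time_s: 8.6
tcp_pos: [0.6692, -0.0275, 0.2579]
eef_rot: [-179.8, -0.1, -79.2]
contact_force: [-19.4, 4.8, 43.4]
gripper_width: 0.0259
```

```bash
python3 - <<'E'
from h import *
to([.6693,-.0292,.248],-79.4)
a=r.capture('scene'); cv2.imwrite('pics/scene4.png',a[:,:,::-1])
cv2.imwrite('pics/in4.png',cv2.resize(a[185:275,310:390,::-1],(480,540),interpolation=cv2.INTER_CUBIC))
E
```

```text
t 8.6 tcp [ 0.6692 -0.0275  0.2579] rot [-1.7982e+02 -1.0000e-01 -7.9240e+01] F [-19.4   4.8  43.4] w 0.0259 j6 -3.6
shift in tool [0.0016 0.0002 0.0099] turn [-0.18 -0.1   0.16]
```

View pics/in4.png

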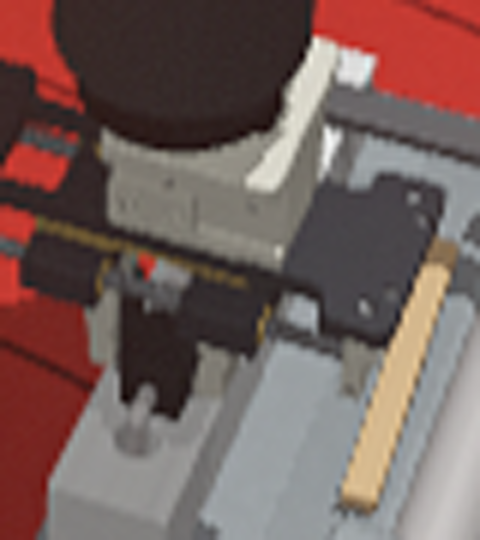

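>>> {"fn": "carry_out", "kwargs": {"plan": [[[0,0,-0.006],[0,0,0],255],[[0,0,-0.001],[0,0,0],255],[[0,0,0],[0,0,0],255]]}}

```text
time_s: 8.9
tcp_pos: [0.6695, -0.0276, 0.2581]
eef_rot: [-179.9, 0.0, -79.4]
contact_force: [0.4, -0.2, -1.8]
gripper_width: 0.0254
```

>>> {"fn": "carry_out", "kwargs": {"plan": [[[0,0,0],[0,0,0],150],[[0,0,0],[0,0,0],100],[[0,0,0],[0,0,0],50],[[0,0,0],[0,0,0],0],[[0,0,0],[0,0,0],0],[[0,0,0],[0,0,0],0],[[0,0,0],[0,0,0],0]]}}

```text
time_s: 9.48
tcp_pos: [0.6694, -0.0277, 0.2575]
eef_rot: [180.0, -0.0, -79.4]
contact_force: [-0.6, 0.2, -0.6]
gripper_width: 0.0664
```

>>> {"fn": "carry_out", "kwargs": {"plan": [[[0,0,-0.02],[0,0,0],0],[[0,0,-0.03],[0,0,0],0],[[0,0,-0.03],[0,0,0],0],[[0,0,-0.03],[0,0,0],0],[[0,0,-0.02],[0,0,0],0],[[0,0,0],[0,0,0],0],[[0,0,0],[0,0,0],0]]}}

```text
time_s: 10.07
tcp_pos: [0.6695, -0.0277, 0.3893]
eef_rot: [-179.8, 0.0, -79.4]
contact_force: [0.9, -0.2, -1.5]
gripper_width: 0.0878
```

```bash
python3 - <<'E'
from h import *
to([.6693,-.0292,.256],-79.4)
a=r.capture('scene');b=r.capture('top'); cv2.imwrite('pics/scene5.png',a[:,:,::-1]);cv2.imwrite('pics/top5.png',b[:,:,::-1])
f=lambda x:cv2.resize(x[:,:,::-1],(400,500),interpolation=cv2.INTER_CUBIC)
cv2.imwrite('pics/in5.png',np.hstack([f(a[180:280,305:385]),f(b[95:195,280:360])]))
E
```

```text
t 10.07 tcp [ 0.6695 -0.0277  0.3893] rot [-1.7982e+02  1.0000e-02 -7.9370e+01] F [ 0.9 -0.2 -1.5] w 0.0878 j6 -3.6
shift in tool [0.0015 0.0009 0.1333] turn [-0.18  0.01  0.03]
```

View pics/in5.png

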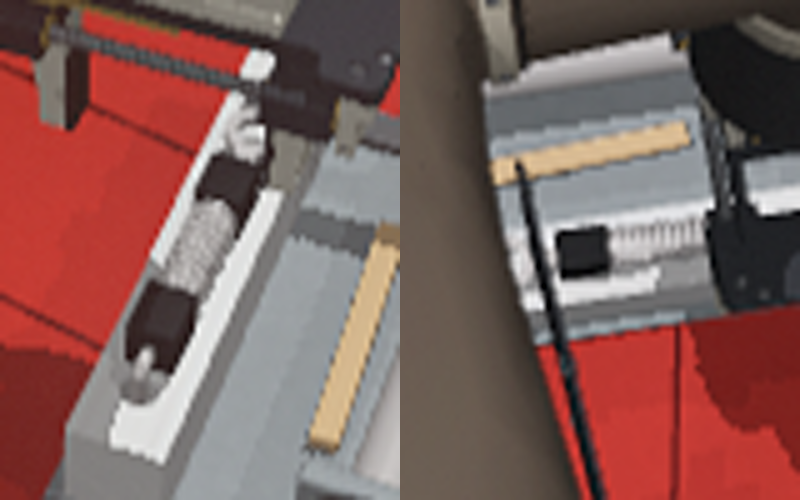

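The spring lies level on the rail with the leg in the hole. I'll measure where the eye block sits.

```bash
python3 - <<'E'
from h import *
np.set_printoptions(precision=4,suppress=True)
a=cv2.imread("pics/scene5.png").astype(int);b=cv2.imread("pics/top5.png").astype(int)
A=blobs(a.max(2)<75,325,205,362,262,20); B=blobs(b.max(2)<60,311,136,324,155,20); print(A,B)
q=[onz("scene",x[0],.087) for x in A];print(q)
if B:print("top eye blk",onz("top",B[0][0],.091))
H=np.array([.6744,-.0568]);e=np.array([-.184,.983])
print("pred leg blk",H+.028*e,"eye blk",H+(.028+.092)*e)
E
```

```text
[([352.11, 215.75], [19, 0, 18, 23, 138]), ([336.84, 244.74], [5, 31, 14, 19, 176])] [([315.93, 145.16], [0, 4, 11, 11, 92])]
[array([0.6536, 0.0716, 0.087 ]), array([ 0.669 , -0.0297,  0.087 ])]
top eye blk [0.6512 0.0622 0.091 ]
pred leg blk [ 0.6692 -0.0293] eye blk [0.6523 0.0612]
```

>>> {"fn": "carry_out", "kwargs": {"plan": [[[-0.018,0.0002,0],[0,0,0],0],[[-0.027,0.0002,0],[0,0,0],0],[[-0.027,0.0003,0],[0,0,0],0],[[-0.019,0,0.01],[0,0,0],0],[[0,0,0.025],[0,0,0],0],[[0,0,0.03],[0,0,0],0],[[0,0,0.03],[0,0,0],0],[[0,0,0.02],[0,0,0],0],[[0,0,0.013],[0,0,0],0],[[0,0,0.009],[0,0,0],0],[[0,0,0.003],[0,0,0],0],[[0,0,0],[0,0,0],0]], "grip_force": 60}}

```text
time_s: 11.17
tcp_pos: [0.6517, 0.0615, 0.2464]
eef_rot: [179.9, -0.0, -79.4]
contact_force: [-0.4, -0.2, 0.1]
gripper_width: 0.0876
```

```bash
python3 - <<'E'
from h import *
to([.652,.0618,.248],-79.4)
E
```

```text
t 11.17 tcp [0.6517 0.0615 0.2464] rot [ 1.7987e+02 -3.0000e-02 -7.9370e+01] F [-0.4 -0.2  0.1] w 0.0876 j6 -11.8
shift in tool [-0.0002 -0.0004 -0.0016] turn [ 0.13 -0.03  0.03]
```

Close with plenty of time for the fingers, raised by 1 mm.

>>> {"fn": "carry_out", "kwargs": {"plan": [[[0,0,-0.001],[0,0,0],100],[[0,0,0],[0,0,0],180],[[0,0,0],[0,0,0],255],[[0,0,0],[0,0,0],255],[[0,0,0],[0,0,0],255],[[0,0,0],[0,0,0],255],[[0,0,0],[0,0,0],255],[[0,0,0],[0,0,0],255],[[0,0,0],[0,0,0],255],[[0,0,0],[0,0,0],255],[[0,0,0],[0,0,0],255],[[0,0,0],[0,0,0],255]]}}

```text
time_s: 12.17
tcp_pos: [0.652, 0.0616, 0.2487]
eef_rot: [-180.0, 0.0, -79.4]
contact_force: [-0.3, 1.5, 0.1]
gripper_width: 0.0258
```

>>> {"fn": "carry_out", "kwargs": {"plan": [[[0,0,0],[0,0,0],255],[[0,0,0],[0,0,0],255],[[0,0,0],[0,0,0],255]]}}

```text
time_s: 12.42
tcp_pos: [0.6519, 0.0616, 0.2486]
eef_rot: [-180.0, 0.0, -79.4]
contact_force: [0.9, 0.5, -0.5]
gripper_width: 0.0256
```

>>> {"fn": "carry_out", "kwargs": {"plan": [[[0,0,-0.004],[0,0,0],255],[[0,0,-0.005],[0,0,0],255],[[0,0,-0.005],[0,0,0],255],[[0,0,-0.004],[0,0,0],255],[[0,0,0],[0,0,0],255],[[0,0,0],[0,0,0],255]]}}

```text
time_s: 12.92
tcp_pos: [0.652, 0.0617, 0.2672]
eef_rot: [-180.0, 0.0, -79.4]
contact_force: [0.2, 0.9, -2.8]
gripper_width: 0.0254
```

```bash
python3 - <<'E'
from h import *
to([.6461,.0948,.265],-79.4)
a=r.capture('scene'); cv2.imwrite('pics/scene6.png',a[:,:,::-1])
b=cv2.imread("pics/scene5.png").astype(int)
for n,i in(("before",b),("now",a[:,:,::-1].astype(int))):print(n,blobs(i.max(2)<75,328,230,350,262,20))
s=r.get_state();g=np.array(s["tcp_pos"])-[0,0,.159];e=np.array([-.184,.983,0])
print("pred px leg block rise 0,18mm",proj("scene",[[.669,-.0297,.087],[.669,-.0297,.105]]))
E
```

```text
t 12.92 tcp [0.652  0.0617 0.2672] rot [-1.7995e+02  1.0000e-02 -7.9370e+01] F [ 0.2  0.9 -2.8] w 0.0254 j6 -11.8
shift in tool [-0.0337 -0.0004  0.0022] turn [-0.05  0.01  0.03]
before [([336.84, 244.74], [2, 6, 14, 19, 176])]
now [([336.97, 239.9], [2, 2, 15, 18, 187])]
pred px leg block rise 0,18mm [[336.8411296  244.73476853]
 [337.10362749 240.02791591]]
```

>>> {"fn": "carry_out", "kwargs": {"plan": [[[-0.003,0,0],[0,0,0],255],[[-0.004,0,0],[0,0,0],255],[[-0.004,0,0],[0,0,0],255],[[-0.004,0,0],[0,0,0],255],[[-0.004,0,0],[0,0,0],255],[[-0.004,0,0],[0,0,0],255],[[-0.004,0,0],[0,0,0],255],[[-0.004,0,0],[0,0,0],255],[[-0.003,0,0],[0,0,0],255],[[0,0,0],[0,0,0],255],[[0,0,0],[0,0,0],255]]}}

```text
time_s: 13.88
tcp_pos: [0.6455, 0.095, 0.2666]
eef_rot: [180.0, -0.0, -79.4]
contact_force: [0.4, -5.3, -2.4]
gripper_width: 0.0257
```

```bash
python3 - <<'E'
from h import *
to([.6461,.0948,.248],-79.4)
a=r.capture('scene');b=r.capture('top'); cv2.imwrite('pics/scene7.png',a[:,:,::-1]);cv2.imwrite('pics/top7.png',b[:,:,::-1])
print(blobs(a.max(2)<75,328,228,350,262,20))
f=lambda x:cv2.resize(x[:,:,::-1],(400,500),interpolation=cv2.INTER_CUBIC)
cv2.imwrite('pics/st7.png',np.hstack([f(a[175:275,315:395]),f(b[95:195,260:340])]))
s=r.get_state();g=np.array(s["tcp_pos"])-[0,0,.159];e=np.array([-.184,.983,0])
print("pred eye",proj("scene",[g+e*.046-[0,0,.007]]),"post top",proj("scene",[[.6376,.14,.0925]]))
E
```

```text
t 13.88 tcp [0.6455 0.095  0.2666] rot [ 1.7997e+02 -2.0000e-02 -7.9350e+01] F [ 0.4 -5.3 -2.4] w 0.0257 j6 -14.8
shift in tool [ 0.0003 -0.0006  0.0186] turn [ 0.03 -0.02  0.05]
[([337.63, 238.61], [3, 2, 14, 19, 184])]
pred eye [[359.85921744 193.39667209]] post top [[359.81453333 195.63717406]]
```

View pics/st7.png

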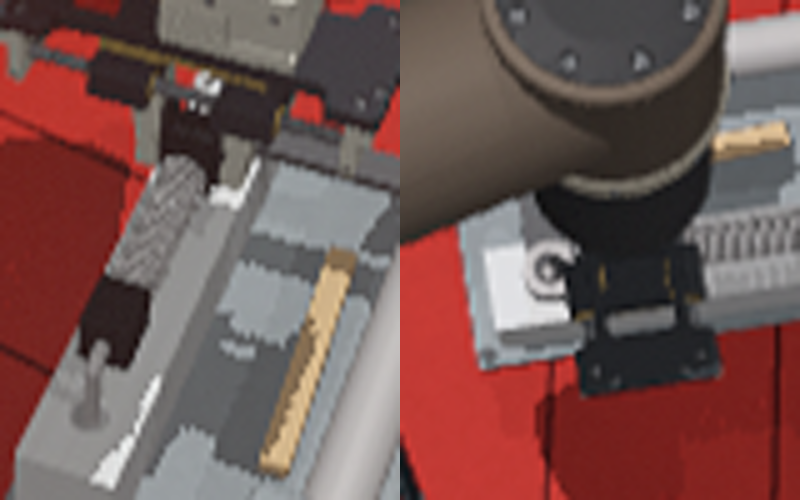

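Top view: the eye ring surrounds the post. Its left edge is at about (285.4,149), and its top and bottom rows are about 143 and 154.6. Numeric check next.

```bash
python3 - <<'E'
from h import *
np.set_printoptions(precision=4,suppress=True)
b=cv2.imread("pics/top7.png").astype(int); mx=b.max(2);sat=mx-b.min(2)
print("\n".join(str(y)+" "+" ".join(f"{mx[y,x]:3d}" for x in range(280,300)) for y in range(139,159)))
s=r.get_state();g=np.array(s["tcp_pos"])-[0,0,.159];e=np.array([-.184,.983,0]);E=g+e*.046-[0,0,.007]
print("eye pred",E,proj("top",[E]),"post foot/top px",proj("top",[[.6376,.14,.0765],[.6376,.14,.0925]]))
E
```

```text
139 162 162 162 162 130 108 109 110 109  86  28  21  24  25  27  26  27  28  28  28
140 165 162 162 161 116 107 108 110 110 108  77  28  19  24  27  26  26  28  27  26
141 171 165 161 159 109 107 108 109 108 108 107  83  40  20  23  24  28  27  27  27
142 171 170 164 159 138 105 108 106 106 114 114 118  83  63  18  25  25  28  27  27
143 167 169 177 180 177 108 108 134 157 165 163 164 148 133  71  40  23  25  28  28
144 201 202 209 215 212 127 151 184 197 189 195 200 194 178 113 113  29  27  27  28
145 231 230 230 230 228 176 194 196 170 150 165 174 199 201 126 125  45  30  32  31
146 227 227 227 228 227 205 201 160  95  90  64  73 154 187 131  42  46  36  38  34
147 226 226 226 227 223 203 189 106  97 101  50  51  50  96 106  31  37  35  38  37
148 227 227 227 227 219 204 182  96 121 167 106  53  40  31  33  35  36  35  36  36
149 227 227 227 226 211 210 193 105 137 198 136  57  41  33  35  37  36  34  38  46
150 227 227 228 226 210 201 198 146  99 155 108  66  94  30  37  38  37  31  37  50
151 227 227 227 229 226 175 210 194 157 133 128 158 172  24  35  36  39  33  37  44
152 227 227 227 229 225 169 191 205 209 193 183 208 205  48  34  35  38  36  38  39
153 227 227 227 228 227 197 136 165 192 190 184 189 172  66  34  37  37  39  36  37
154 227 227 227 227 228 217 184 102 111 100 101 111  72  69  33  35  38  37  35  38
155 227 227 227 227 227 222 219 185 178 171 170 171 177  81  31  37  37  37  34  39
156 227 227 228 228 228 227 220 221 223 224 225 225 224 145  27  35  37  34  35  38
157 228 227 228 227 228 227 218 220 220 221 222 223 226 210  18  45  72  79  64  35
158 228 228 228 229 229 227 222 223 223 215 215 209 212 205  41  78  90  94  75  35
eye pred [0.6371 0.1401 0.1006] [[289.6523 148.2365]] post foot/top px [[290.1521 149.9765]
 [289.839  148.7096]]
```

>>> {"fn": "carry_out", "kwargs": {"plan": [[[-0.002,0,0],[0,0,0],255],[[0,0,0.003],[0,0,0],255],[[0,0,0.003],[0,0,0],255],[[0,0,0.003],[0,0,0],255],[[0,0,0],[0,0,0],255]]}}

```text
time_s: 14.4
tcp_pos: [0.6456, 0.0967, 0.2578]
eef_rot: [-180.0, -0.0, -79.3]
contact_force: [1.1, -5.9, 0.9]
gripper_width: 0.0255
```

>>> {"fn": "carry_out", "kwargs": {"plan": [[[0,0,0.003],[0,0,0],255],[[0,0,0.003],[0,0,0],255],[[0,0,0.002],[0,0,0],255],[[0,0,0],[0,0,0],255]]}}

```text
time_s: 14.73
tcp_pos: [0.6457, 0.0967, 0.2499]
eef_rot: [-180.0, -0.0, -79.3]
contact_force: [2.0, -6.0, 1.1]
gripper_width: 0.0257
```

>>> {"fn": "carry_out", "kwargs": {"plan": [[[0,0,0.001],[0,0,0],255],[[0,0,0.0015],[0,0,0],255],[[0,0,0],[0,0,0],255]]}}

```text
time_s: 14.98
tcp_pos: [0.6458, 0.0968, 0.2486]
eef_rot: [-179.9, -0.0, -79.3]
contact_force: [-1.5, -6.2, 6.2]
gripper_width: 0.026
```

```bash
python3 - <<'E'
from h import *
to([.6461,.0948,.248],-79.4)
a=r.capture('scene'); cv2.imwrite('pics/scene8.png',a[:,:,::-1])
print(blobs(a.max(2)<75,328,228,350,262,20),proj("scene",[[.6675,-.0255,.087],[.6675,-.0255,.097]]))
E
```

```text
t 14.98 tcp [0.6458 0.0968 0.2486] rot [-1.7989e+02 -4.0000e-02 -7.9320e+01] F [-1.5 -6.2  6.2] w 0.026 j6 -15.0
shift in tool [0.002  0.0001 0.0006] turn [-0.11 -0.04  0.08]
[([337.76, 243.04], [3, 7, 14, 18, 180])] [[337.20235669 243.3158069 ]
 [337.34938031 240.71221857]]
```

>>> {"fn": "carry_out", "kwargs": {"plan": [[[0,0,0],[0,0,0],180],[[0,0,0],[0,0,0],100],[[0,0,0],[0,0,0],50],[[0,0,0],[0,0,0],0],[[0,0,0],[0,0,0],0],[[0,0,0],[0,0,0],0],[[0,0,0],[0,0,0],0],[[0,0,0],[0,0,0],0]]}}

```text
time_s: 15.7
tcp_pos: [0.6453, 0.0971, 0.247]
eef_rot: [180.0, 0.0, -79.4]
contact_force: [-0.8, 0.2, -0.0]
gripper_width: 0.0671
```

>>> {"fn": "carry_out", "kwargs": {"plan": [[[0,0,-0.02],[0,0,0],0],[[0,0,-0.03],[0,0,0],0],[[0,0,-0.03],[0,0,0],0],[[0,0,-0.03],[0,0,0],0],[[-0.03,0,-0.01],[0,0,0],0],[[-0.03,0,0],[0,0,0],0],[[-0.03,0,0],[0,0,0],0],[[-0.03,0,0],[0,0,0],0],[[-0.03,0,0],[0,0,0],0],[[0,0,0],[0,0,0],0]]}}

```text
time_s: 16.53
tcp_pos: [0.6167, 0.2488, 0.367]
eef_rot: [-180.0, 0.0, -79.2]
contact_force: [1.2, -0.3, -0.4]
gripper_width: 0.0878
```

```bash
python3 - <<'E'
from h import *
to([.6461,.0948,.248],-79.4)
a=r.capture('scene');b=r.capture('top'); cv2.imwrite('pics/scene9.png',a[:,:,::-1]);cv2.imwrite('pics/top9.png',b[:,:,::-1])
print(blobs(a.max(2)<75,328,210,375,262,20)); 
f=lambda x:cv2.resize(x[:,:,::-1],(400,500),interpolation=cv2.INTER_CUBIC)
cv2.imwrite('pics/st9.png',np.hstack([f(a[175:275,315:395]),f(b[95:195,280:360])]))
e=np.array([-.184,.983]);H=np.array([.6744,-.0568])
for k in(.0,.004): print("leg blk",proj("scene",[[*(H+e*(.028+k)),z] for z in(.087,.092,.097)]).tolist())
print("eye blk",proj("scene",[[.6455,.0967,z] for z in(.087,.092)]).tolist())
E
```

```text
t 16.53 tcp [0.6167 0.2488 0.367 ] rot [-1.7996e+02  5.0000e-02 -7.9180e+01] F [ 1.2 -0.3 -0.4] w 0.0878 j6 -27.9
shift in tool [1.569e-01 1.000e-04 1.189e-01] turn [-0.03  0.05  0.22]
[([354.64, 212.12], [19, 0, 13, 9, 42]), ([337.8, 242.99], [3, 25, 14, 18, 178])]
leg blk [[337.0201811272518, 244.66214473917967], [337.0930534156206, 243.36560500285754], [337.16639791443805, 242.06066372427063]]
leg blk [[337.5959088518917, 243.45204205916167], [337.6704711197322, 242.15454116175556], [337.74551545063014, 240.84865160789167]]
eye blk [[354.2005980657103, 208.40629961419714], [354.32024205718847, 207.0886277372974]]
```

View pics/st9.png

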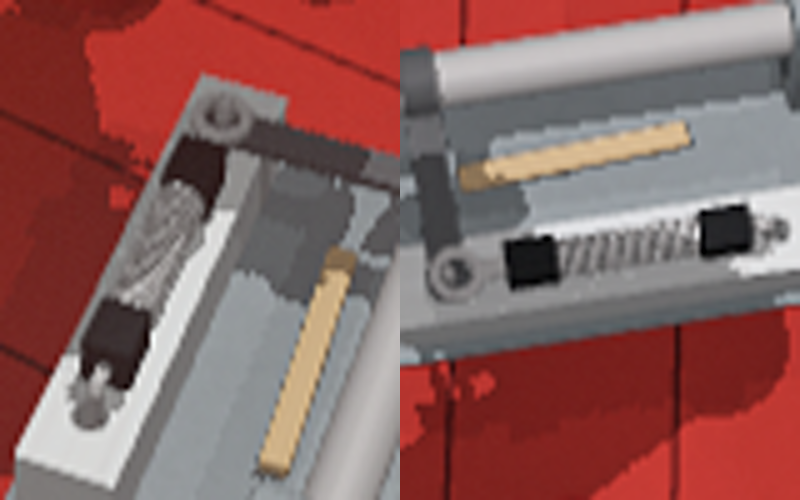

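The eye is round the post and the leg is in the hole, near home. I'll locate both blocks, then press each with closed fingers, which also measures their height.

```bash
python3 - <<'E'
from h import *
np.set_printoptions(precision=4,suppress=True)
a=cv2.imread("pics/scene9.png").astype(int);b=cv2.imread("pics/top9.png").astype(int)
A=blobs(a.max(2)<60,325,198,362,262,20); B=blobs(b.max(2)<50,298,130,352,155,20); print(A);print(B)
for p in A: print("scene",onz("scene",p[0],.087))
for p in B: print("top",onz("top",p[0],.091))
print(tri(B[-1][0],(337.8,242.99)))
to([.668,-.026,.29],-79.4)
E
```

```text
[([354.31, 208.04], [23, 4, 12, 16, 108]), ([337.91, 242.97], [6, 37, 14, 18, 152])]
[([344.4, 140.69], [42, 6, 10, 10, 88]), ([305.74, 146.85], [3, 12, 11, 11, 88])]
scene [0.6451 0.098  0.087 ]
scene [ 0.6684 -0.0237  0.087 ]
top [ 0.6674 -0.0231  0.091 ]
top [0.6451 0.0926 0.091 ]
[ 0.6455  0.0713 -0.0185]
t 16.63 tcp [0.6172 0.2457 0.3669] rot [179.98  -0.01 -79.24] F [ 0.2 -0.7 -0.4] w 0.0876 j6 -27.7
shift in tool [0.2764 0.0007 0.0769] turn [ 0.02 -0.01  0.16]
```

>>> {"fn": "carry_out", "kwargs": {"plan": [[[0.02,0,0],[0,0,0],255],[[0.032,0,0],[0,0,0],255],[[0.032,0,0],[0,0,0],255],[[0.032,0,0],[0,0,0],255],[[0.032,0,0],[0,0,0],255],[[0.032,0,0],[0,0,0],255],[[0.032,0,0],[0,0,0],255],[[0.032,0,0],[0,0,0],255],[[0.03,0,0],[0,0,0],255],[[0,0,0],[0,0,0],255],[[0,0,0],[0,0,0],255]], "grip_force": 20}}

```text
time_s: 17.55
tcp_pos: [0.668, -0.0278, 0.3669]
eef_rot: [180.0, -0.0, -79.6]
contact_force: [-0.4, 0.0, -0.4]
gripper_width: 0.02
```

>>> {"fn": "carry_out", "kwargs": {"plan": [[[0,0,0.02],[0,0,0],255],[[0,0,0.025],[0,0,0],255],[[0,0,0.02],[0,0,0],255],[[0,0,0.012],[0,0,0],255],[[0,0,0.006],[0,0,0],255],[[0,0,0],[0,0,0],255]]}}

```text
time_s: 18.05
tcp_pos: [0.6679, -0.0246, 0.283]
eef_rot: [179.9, -0.0, -79.3]
contact_force: [0.2, 0.3, 0.2]
gripper_width: 0.0002
```

>>> {"fn": "carry_out", "kwargs": {"plan": [[[0,0,0.003],[0,0,0],255],[[0,0,0.003],[0,0,0],255],[[0,0,0],[0,0,0],255]]}}

```text
time_s: 18.3
tcp_pos: [0.6683, -0.0248, 0.2786]
eef_rot: [-179.9, 0.0, -79.4]
contact_force: [0.2, 0.1, 0.1]
gripper_width: 0.0006
```

>>> {"fn": "carry_out", "kwargs": {"plan": [[[0,0,0.002],[0,0,0],255],[[0,0,0],[0,0,0],255]]}}

```text
time_s: 18.47
tcp_pos: [0.6682, -0.0248, 0.2765]
eef_rot: [-180.0, 0.0, -79.4]
contact_force: [0.1, -0.5, 0.5]
gripper_width: 0.0004
```

>>> {"fn": "carry_out", "kwargs": {"plan": [[[0,0,0.0015],[0,0,0],255],[[0,0,0],[0,0,0],255]]}}

```text
time_s: 18.63
tcp_pos: [0.6684, -0.025, 0.2755]
eef_rot: [-179.9, -0.0, -79.3]
contact_force: [-0.5, -0.7, 3.2]
gripper_width: 0.0004
```

Contact comes at TCP z ≈ 0.2755 (expected 0.275 at home). A slightly firmer press will confirm it.

>>> {"fn": "carry_out", "kwargs": {"plan": [[[0,0,0.001],[0,0,0],255],[[0,0,0.001],[0,0,0],255],[[0,0,0],[0,0,0],255]]}}

```text
time_s: 18.88
tcp_pos: [0.6684, -0.025, 0.2754]
eef_rot: [-179.9, -0.1, -79.3]
contact_force: [-5.0, -0.2, 15.4]
gripper_width: 0.0006
```

>>> {"fn": "carry_out", "kwargs": {"plan": [[[0,0,-0.005],[0,0,0],255],[[0,0,-0.01],[0,0,0],255],[[-0.02,0,-0.01],[0,0,0],255],[[-0.03,0,0],[0,0,0],255],[[-0.03,0,0],[0,0,0],255],[[-0.03,0,0],[0,0,0],255],[[-0.011,0,0],[0,0,0],255],[[0,0,0.01],[0,0,0],255],[[0,0,0.007],[0,0,0],255],[[0,0,0.004],[0,0,0],255],[[0,0,0],[0,0,0],255]]}}

```text
time_s: 19.8
tcp_pos: [0.6458, 0.093, 0.2759]
eef_rot: [179.9, -0.0, -79.4]
contact_force: [0.1, 0.6, 0.3]
gripper_width: 0.0003
```

>>> {"fn": "carry_out", "kwargs": {"plan": [[[0,0,0.001],[0,0,0],255],[[0,0,0.001],[0,0,0],255],[[0,0,0],[0,0,0],255]]}}

```text
time_s: 20.05
tcp_pos: [0.6459, 0.0929, 0.2754]
eef_rot: [180.0, -0.0, -79.4]
contact_force: [-4.1, -0.9, 8.7]
gripper_width: 0.0004
```

>>> {"fn": "carry_out", "kwargs": {"plan": [[[0,0,-0.01],[0,0,0],255],[[0,0,-0.03],[0,0,0],255],[[0,0,-0.03],[0,0,0],255],[[0,0,-0.03],[0,0,0],255],[[-0.03,0,0],[0,0,0],255],[[-0.04,0,0],[0,0,0],255],[[-0.04,0,0],[0,0,0],255],[[-0.04,0,0],[0,0,0],255],[[-0.02,0,0],[0,0,0],255],[[0,0,0],[0,0,0],255],[[0,0,0],[0,0,0],255]]}}

```text
time_s: 20.97
tcp_pos: [0.6143, 0.2618, 0.3745]
eef_rot: [180.0, -0.0, -79.3]
contact_force: [0.0, -0.9, 0.1]
gripper_width: 0.0006
```

```bash
python3 - <<'E'
from h import *
np.set_printoptions(precision=4,suppress=True)
to([0.6,.25,.4],-79.4)
a=r.capture('scene');b=r.capture('top')
cv2.imwrite('pics/s10.png',np.hstack([cv2.resize(x[...,::-1],(400,500),interpolation=cv2.INTER_CUBIC) for x in(a[175:275,315:395],b[95:195,280:360])]))
for n,i,w,t,z in(("scene",a,(325,198,362,262),60,.087),("top",b,(298,130,352,155),50,.091)):
    print(n,[(p[0],onz(n,p[0],z)) for p in blobs(i.max(2)<t,*w,20)])
E
```

```text
t 20.97 tcp [0.6143 0.2618 0.3745] rot [179.97  -0.02 -79.28] F [ 0.  -0.9  0.1] w 0.0006 j6 -29.1
shift in tool [ 0.009   0.0163 -0.0255] turn [ 0.03 -0.02  0.12]
scene [([354.28, 208.2], array([0.6453, 0.0974, 0.087 ])), ([337.76, 243.24], array([ 0.6685, -0.0246,  0.087 ]))]
top [([344.4, 140.69], array([ 0.6674, -0.0231,  0.091 ])), ([305.8, 146.87], array([0.645 , 0.0925, 0.091 ]))]
```

View pics/s10.png

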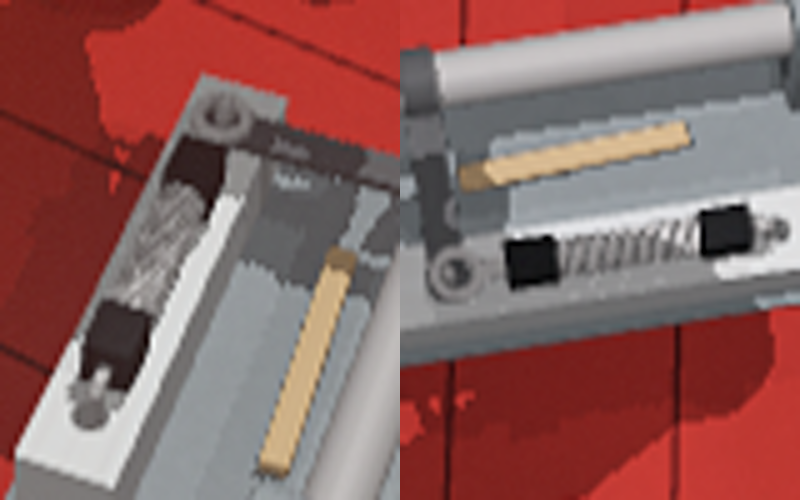

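The eye sits round the post, at about (290,149) in the top view, and the leg is in the hole. Both blocks stopped the fingers at the same height, and the pencil has not moved.

```bash
python3 -c "
from plant import r
print(r.close_job())"
```

```text
the job is handed in; nothing more can be done
None
```

The spring is fitted to the creaser and the job is handed in, at about 21 s of the 61 s allowed. I put the leg in the hole and let go, then took the spring by its eye block, lifted it 18 mm level, stretched it about 36 mm, and dropped the eye over the post. Finally I pressed both end blocks with closed fingers.

**Last checks:**
- **Height:** both blocks stopped the fingers at the same height, TCP z = 0.2754 m. Fully home would be 0.275 m. I pressed with about 15 N on the leg block and 9 N on the eye block.
- **Fit:** the last pictures show the eye ring round the post and the leg in the hole. The arm was clear, with about 0 N on the tool.
- **Other things:** the pencil did not move in the pictures. I did not measure the other bystanders again, but the arm stayed well clear of them.

**What went wrong or disagreed:**
- **Early lift:** I lifted the spring before the fingers had fully closed the first time, so it sat about 10 mm low in the grip.
- **High force:** the leg block therefore met the rail about 10 mm earlier than planned, and the tool force briefly reached about 43 N through the held spring. I backed off before letting go.
- **Camera mismatch:** the two cameras disagree by about 5 mm on where the eye block is along the spring. I put that down to my blob detection, because the ring can be seen round the post.

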